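# Refit the idler roller of a bench belt sander

### The job

Fit the long idler roller back into the stripped belt sander: lift it off its saddle, lower its axle into the two open slots of the fork, and press it down, gently enough not to crush the rubber pads at the slot bottoms, until both ends have gone past their spring catches and sit fully home on those pads; then let go. Do not drop it in. How deep they are set is not known, so go by feel. Leave the short roller and everything else on the bench alone.

Things in the scene. Friction and masses are not known exactly. Their poses are not given: they have to be found in the camera images.
- roller_c (a point): Centre of the long roller: black rubber-covered drum, 48 mm diameter, 104 mm long, a 12 mm steel axle stub at each end, 156 mm over the axle ends, about 0.22 kg, tacky. Its y axis runs along the axle; the same either way round. It starts lying level on a saddle, its centre 40 mm above the bench, its sides free to be grasped from above.
- short_roller_c (a point): Centre of the short roller, which does not fit the fork: same drum diameter but 70 mm long, 104 mm over the axle ends; y along its axle. On a saddle of the same kind; which place holds which roller varies.
- saddle_a: Fixed saddle under the long roller: plywood board 85 x 100 mm, 10 mm thick, with two 10 mm dowels along y, centres 14 mm either side of the middle and 15 mm above the bench. Origin on the bench under its middle.
- fork_top (a point): Midpoint between the fork's two slots, level with the tops of its cheeks, 86 mm above the bench. y: the line from slot to slot, along which the axle must lie; z up. Two upright dark steel cheeks are centred 64 mm either side along y, each 12 mm thick, 54 mm wide along x; 116 mm of free gap between them. The axle's centre, when home, lies 26 to 46 mm below this point.
- slot_1 (a point): Top middle of the slot in the cheek at +y of the fork. Open at the top: a 45 degree lead-in 38 mm wide narrows to 14 mm at 12 mm below the top, then straight down to a stop with a stiff rubber pad, which gives 1 mm per 8 N. Both stops are at one height, which is not measured and differs by up to 20 mm from run to run.
- slot_2 (a point): The same for the cheek at -y. In each slot a sprung steel ball, 5 mm proud of the +x wall, stands above the stop: the axle meets it about 11 mm above home, passes it about 4 mm above home, and is then held down by it. Passing takes about 4 to 8 N at each end, far more than the roller's weight, so it does not drop home by itself. Over 16 N on one pad crushes it.
- fork: Fork and sander body, fixed to the bench; origin on the bench, 86 mm straight below fork_top. The base plate is 10 mm thick. The sander's body, 62 mm high, begins 75 mm from the slots on the +x side, with a low foot, 18 mm high, from 47 mm; its motor stub, 68 mm high, is beyond 165 mm.
- oil: Black oil bottle, 60 mm diameter, 150 mm high; origin under its centre. Bystander.
- wrench: Steel wrench, 190 mm long, lying on the bench. Bystander.
- offcut: Wood offcut 140 x 45 x 22 mm; origin under its centre. Bystander.
- carton: Cardboard carton 110 x 140 x 75 mm; origin under its centre. Bystander.
- tape: Tape measure 70 x 35 x 62 mm; origin under its centre. Bystander.
- driver: Screwdriver lying on the bench. Bystander.
- washers: Small steel bowl, 80 mm across, 45 mm high; origin under its centre. Bystander.

How it is judged:
On the way:
1. the long roller is lifted clear of its saddle, its centre more than 95 mm above the bench (height (world z) of roller_c above 0.095 m), for 0.2 s.
At the end, for the whole second after the job is handed in: The long roller is at rest and let go in the fork: both axle ends bear on the pads at their slot bottoms (more than 0.2 N each), its centre is within 12 mm of the fork's middle seen from above and more than 22 mm below the cheek tops, its axle within 0.03 rad of the line through both slots (contact force between each of pad_l, pad_r and roller above 0.2 N and horizontal distance between roller_c and fork_top below 0.012 m and angle between the y axis of roller_c and the y axis of fork_top, either way round below 0.03 rad and z of roller_c in the frame of fork_top below -0.022 m and linear speed of roller below 0.01 m/s and contact force between the fingers and roller below 0.1 N); the robot touches nothing.
It fails at once if a stop pad is crushed: more than 16 N on one of them (contact force between any of pad_l, pad_r and roller above 16 N).
It fails at once if the long roller is forced against the fork: more than 70 N in all, the catches' sideways squeeze included (contact force between roller and fork above 70 N).
It fails at once if the long roller is let fall into the fork: faster than 0.2 m/s, out of the fingers, before its axle is 12 mm down the slots (linear speed of roller above 0.2 m/s and contact force between the fingers and roller below 0.1 N and z of roller_c in the frame of fork_top above -0.012 m).
It fails at once if the short roller or another thing on the bench is moved by more than 25 mm (distance of any of short_roller_c, oil, wrench, offcut, carton, tape, driver, washers from where it was at the start of the episode above 0.025 m).
It also fails if it takes over 64 s, if anything falls off the work surface, if the arm or the gripper's body presses on something with over 40 N, if the wrist force passes 120 N, or if a joint passes its speed limit or range.

### The arm

A 7-joint arm with a two-finger parallel gripper is mounted at the origin on the work surface. World frame = base frame: x ahead of the robot, y to its left, z up, the work surface at z = 0. Lengths are in m, angles in rad, forces in N, time in s.
With the tool pointing down it reaches from about 0.425 to 1.025 m from the base axis. Payload 3.6 kg.
Tool frame: the origin (TCP) lies midway between the tips of the shut fingers; the grasp point (between the pads) lies 19 mm behind it; z points along the fingers, y is the line along which they close (so a half turn about z gives the same grasp; the last joint's range is limited). The gripper opens to 85 mm and grips with 20 to 120 N. Pads are 22 mm wide; open, the fingers measure 114 mm over their backs; the gripper's body (76 mm by 85 mm) begins 54 mm behind the grasp point. The pads swing forward as they close: fully open they stand 13 mm farther back than shut.
Start: joints at [-1.268, 0.591, 0.048, 1.609, -0.033, 0.943, -0.034], TCP at [0.28, 0.669, 0.231] pointing down, gripper open.
Joint ranges: [-2.69, 2.69], [-0.47, 2.24], [-1.27, 1.36], [0.19, 2.51], [-1.53, 4.68], [0.08, 2.07], [-3.09, 3.09]. Speed limits (rad/s): [2.57, 2.57, 3.14, 3.14, 3.14, 3.14, 3.14].

### API

Orientations are given as [roll, pitch, yaw] about the fixed x, y, z axes, in that order (R = Rz(yaw) Ry(pitch) Rx(roll)).
In Python, from bench import robot gives the robot as it stands.
- The arm moves only by the tool move_arm, never from a script. Its argument "commands" is text: rows parted by semicolons, each of 7 numbers parted by spaces: the shift along the tool's x, y, z in units of 0.03 m (1.0 is 0.03 m), then the turn, a rotation vector about the tool's x, y, z in units of 8 degrees (1.0 is 8 degrees), then the closure, from 0 (fully open) to 1 (shut). In form: dx dy dz rx ry rz claw; .... A call has 1 to 12 rows; each row shifts and turns the commanded pose from where the row before left it, along the tool's axes as they then stand; what a row does not reach is not made up. A row lasts 1/10 s, in which the tool goes at most 50 mm and 8.59 degrees, less where a joint would pass 70% of its speed; a pose out of reach is approached as far as the arm can. A call with a number of a shift or a turn outside -1 to 1 is refused whole. A call with a gripper value outside its range is refused whole. The fingers move at their own pace and stop on an object; "newtons" is the grip in N (left out, the last holds). Time passes only in rows, so rows that do not move let the fingers close. It gives the time, the measured TCP pose, the force, the opening and the grip force at its end, in the units of the state.
- robot.observe(): the state, without advancing time (a new reading comes with each control period).
- robot.capture(name): name is "scene" or "top" or "wrist"; returns the picture (400x640x3 uint8, red, green, blue); there is no depth.
- robot.camera_params(name): a dict with "K" (3x3 intrinsics, pixels), "pose" (4x4, takes a point from camera to world coordinates). Camera axes: x right, y down, z forward; pixel columns grow to the right and rows downward; lengths in m; the calibration is good to about 2 mm. The wrist camera is an equidistant fisheye: a pixel r from the principal point sees the ray r / f radians off the axis. A picture is of the moment at which its call begins: read the wrist's pose just before it. camera_params takes no time and is no camera call; for the wrist camera it gives the pose at the moment of the call.
- robot.hand_in(): hands the job in; it is judged then, once.
The state is a dict: "t": time; "q": joint angles; "qd": joint speeds; "joint_efforts": joint torques, N m; "position": TCP position; "tcp_rot": TCP orientation; "contact_force": force on the tool from outside, world axes, zero at the start; "moment": the same for the moment, N m; "grip_width": finger opening in m; "grip_force": force on a finger pad.
Only numpy, scipy, OpenCV 4.12 (cv2) and the standard library are available. Lean on these libraries where they do the work, as an engineer would, in place of code of your own. Each camera call takes 0.05 s, during which the arm holds its last target. There are 200 camera calls.

## Working session

There is one attempt and no reset: what is moved stays moved. The work goes in short steps, Python scripts to look and compute and a tool call to move; the robot and the scene stay as the last step left them, time stands still between calls to the robot, and variables do not carry over. Pictures are saved under pics/ and viewed, at most 10 in all, crops included, and the job is handed in when it is done.

Besides the shell and the picture viewer there is one more tool, called as name(argument=value, ...) on one line, values as JSON. move_arm: Moves the arm, as the interface text tells. Shifts and turns lie within -1 to 1; 1 stands for 0.03 m of shift or 8 degrees of turn. Its arguments: {"type":"object","properties":{"commands":{"type":"string"},"newtons":{"type":"number"}},"required":["commands"]}

```bash
mkdir -p pics
python3 - <<'E'
from bench import robot
import cv2,numpy as np
for n in("scene","top"):
    im=robot.capture(n);cv2.imwrite(f"pics/{n}0.png",im[:,:,::-1])
    p=robot.camera_params(n);print(n,np.round(p["K"],1).tolist(),np.round(p["pose"],3).tolist())
s=robot.observe();print({k:np.round(v,3).tolist() for k,v in s.items()})
E
```

```text
scene [[424.6, 0.0, 318.9], [0.0, 424.6, 199.8], [0.0, 0.0, 1.0]] [[0.786, 0.352, -0.509, 1.156], [0.618, -0.439, 0.651, -0.811], [0.006, -0.827, -0.563, 0.751], [0.0, 0.0, 0.0, 1.0]]
top [[420.1, 0.0, 319.8], [0.0, 420.1, 194.7], [0.0, 0.0, 1.0]] [[0.024, -0.99, 0.141, 0.363], [-1.0, -0.026, -0.012, -0.026], [0.015, -0.14, -0.99, 1.427], [0.0, 0.0, 0.0, 1.0]]
{'t': 0.1, 'q': [-1.269, 0.592, 0.048, 1.61, -0.033, 0.943, -0.034], 'qd': [-0.001, -0.002, 0.001, -0.003, 0.0, 0.0, -0.001], 'joint_efforts': [0.005, -54.999, 1.553, -19.883, 0.01, 0.004, 0.0], 'position': [0.279, 0.668, 0.23], 'tcp_rot': [-3.14, 0.0, 2.746], 'contact_force': [-0.319, -0.203, -0.209], 'moment': [0.007, 0.045, -0.029], 'grip_force': 0.0, 'grip_width': 0.085}
```

View pics/top0.png

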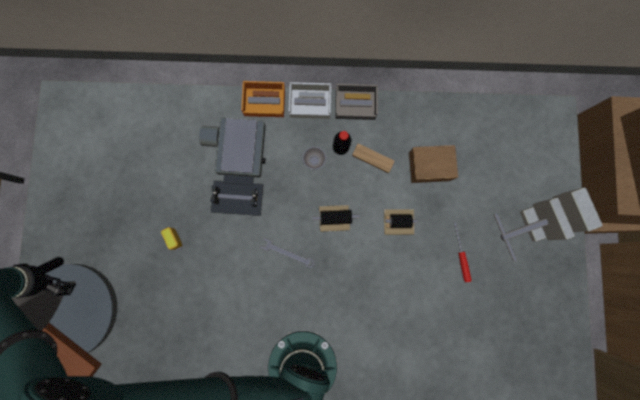

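View pics/scene0.png

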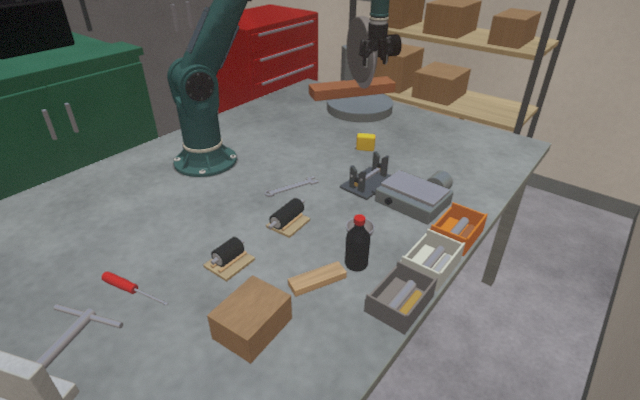

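The top view shows the long roller at about (336,217), the short one at (400,221) and the fork at (237,197), with the sander body beyond it. Next I'll enlarge the fork and roller areas.

```bash
cat > h.py <<'E'
import numpy as np,cv2
from bench import robot
def pix2w(n,u,v,z,p=None):
    p=p or robot.camera_params(n);K=np.array(p["K"]);T=np.array(p["pose"])
    a=(u-K[0,2])/K[0,0];b=(v-K[1,2])/K[1,1]
    d=np.array([a,b,1.])
    if n=="wrist":
        r=np.hypot(a,b);d=np.array([a*np.sinc(r/np.pi)*1,b*np.sinc(r/np.pi),np.cos(r)])
    d=T[:3,:3]@d;o=T[:3,3];return o+d*(z-o[2])/d[2]
E
python3 - <<'E'
import cv2,numpy as np
from h import *
im=cv2.imread("pics/top0.png")[170:240,200:360]
cv2.imwrite("pics/crop.png",cv2.resize(im,None,fx=5,fy=5,interpolation=cv2.INTER_CUBIC))
print(pix2w("top",336,217,.064),pix2w("top",237,197,.086),pix2w("top",400,221,.064))
E
```

```text
[ 0.48447847 -0.09644392  0.064     ] [0.5387879  0.22390286 0.086     ] [ 0.47672489 -0.30520663  0.064     ]
```

View pics/crop.png

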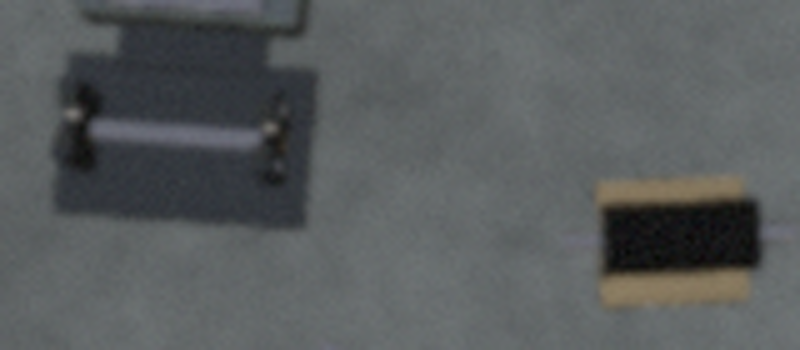

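Axle midpoint of the long roller is near crop (682,236), the cheek tops near (75,120) and (275,135). I'll fly over the fork first and take a close look.

move_arm(commands="0 0 0 0 0 0.9 0;0 0 0 0 0 1 0;0 0 0 0 0 1 0;0 0 0 0 0 1 0;0 0 0 0 0 1 0;0 0 0 0 0 1 0;0 0 0 0 0 1 0;0 0 0 0 0 1 0;0 0 0 0 0 0.3 0", newtons=40)

```text
t: 1.0
position: [0.279, 0.6686, 0.2305]
tcp_rot: [-3.141, 0.001, 1.598]
contact_force: [-0.7, -1.2, -0.5]
grip_width: 0.0852
grip_force: 0.0
```

move_arm(commands="-1 0.6 0 0 0 0 0;-1 0.6 0 0 0 0 0;-1 0.6 0 0 0 0 0;-1 0.6 0 0 0 0 0;-1 0.6 0 0 0 0 0;-1 0.6 0 0 0 0 0;-1 0.6 0 0 0 0 0;-1 0.6 0 0 0 0 0;-1 0.6 0 0 0 0 0;-1 0.6 0 0 0 0 0;-1 0.6 0 0 0 0 0;-1 0.3 0 0 0 0 0")

```text
t: 2.2
position: [0.4987, 0.3138, 0.2311]
tcp_rot: [3.141, 0.0, 1.6]
contact_force: [-0.4, 0.3, 0.6]
grip_width: 0.0851
grip_force: 0.0
```

move_arm(commands="-1 0 0 0 0 0 0;-1 0 0 0 0 0 0;-1 0 0 0 0 0 0;0 0 0 0 0 0 0;0 0 0 0 0 0 0;0 0 0 0 0 0 0")

```text
t: 2.8
position: [0.4998, 0.2267, 0.2312]
tcp_rot: [-3.141, -0.001, 1.602]
contact_force: [0.3, 1.0, -0.4]
grip_width: 0.0858
grip_force: 0.0
```

Run:
```python
from h import *
import json
p=robot.camera_params("wrist");im=robot.capture("wrist");cv2.imwrite("pics/w1.png",im[:,:,::-1])
json.dump({k:np.array(v).tolist() for k,v in p.items()},open("w1.json","w"))
print(np.round(p["pose"],3).tolist(),np.round(p["K"],1).tolist(),robot.observe()["position"])
```

```text
[[1.0, 0.03, 0.009, 0.497], [0.031, -0.965, -0.261, 0.292], [0.001, 0.261, -0.965, 0.375], [0.0, 0.0, 0.0, 1.0]] [[309.7, 0.0, 316.8], [0.0, 309.7, 203.1], [0.0, 0.0, 1.0]] [0.49975316 0.22695089 0.2311688 ]
```

View pics/w1.png

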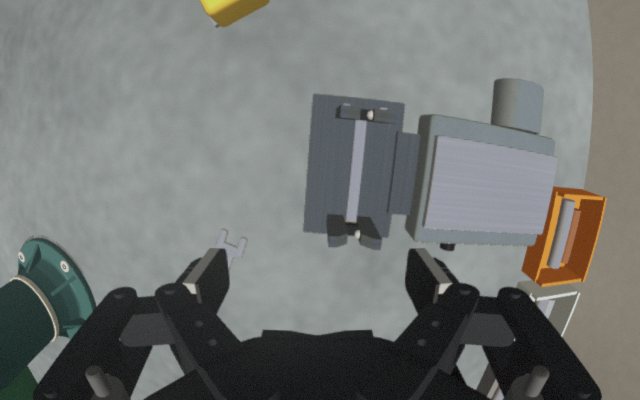

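The wrist view shows the fork's +y cheek near (365,113), the -y cheek near (355,238), a bright strip between them, and the sander body to the right. I'll zoom in for the slots.

Run:
```python
from h import *
im=cv2.imread("pics/w1.png")[90:255,300:410]
cv2.imwrite("pics/c2.png",cv2.resize(im,None,fx=3.6,fy=3.6,interpolation=cv2.INTER_CUBIC)[:600])
```

```text
(no output)
```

View pics/c2.png

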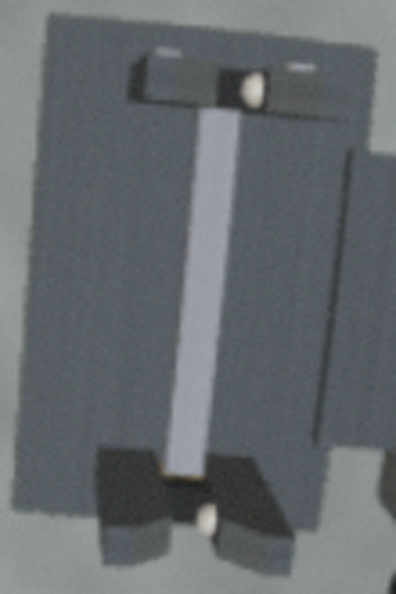

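Run:
```python
from h import *
import json
p=json.load(open("w1.json"))
f=lambda u,v,z:pix2w("wrist",300+u/3.6,90+v/3.6,z,p)
a=f(244,82,.074);b=f(195,545,.076)
print(a,b,(a+b)/2,a-b,np.linalg.norm(a-b),np.arctan2(-(a-b)[0],(a-b)[1]))
# strip centre line on base plate z~.011
c=f(219,110,.011);d=f(185,475,.011);print(c,d,(c+d)/2,np.arctan2(-(c-d)[0],(c-d)[1]))
# base plate corners
P=[f(*q,.010) for q in((50,14),(375,48),(15,512),(318,530))];print(np.round(P,3),np.mean(P,0))
```

```text
[0.54586007 0.30254123 0.074     ] [0.53974061 0.17088435 0.076     ] [0.54280034 0.23671279 0.075     ] [ 0.00611946  0.13165688 -0.002     ] 0.1318141954832254 -0.04644696471520213
[0.54832338 0.29506456 0.011     ] [0.54378583 0.17059903 0.011     ] [0.54605461 0.2328318  0.011     ] -0.03644017948422328
[[0.493 0.324 0.01 ]
 [0.6   0.32  0.01 ]
 [0.485 0.155 0.01 ]
 [0.593 0.151 0.01 ]] [0.54287288 0.23731542 0.01      ]
```

move_arm(commands="-1 0 0 0 0 0 0;-1 0 0 0 0 0 0;-1 0 0 0 0 0 0;-1 0 0 0 0 0 0;-1 0 0 0 0 0 0;-1 0 0 0 0 0 0;-1 0 0 0 0 0 0;-1 0 0 0 0 0 0;-0.7 -0.4 0 0 0 0 0;0 -0.4 0 0 0 0 0;0 0 0 0 0 0 0;0 0 0 0 0 0 0")

```text
t: 4.05
position: [0.4841, -0.0342, 0.2313]
tcp_rot: [3.141, -0.001, 1.604]
contact_force: [0.8, 0.6, 0.3]
grip_width: 0.0854
grip_force: 0.0
```

Run:
```python
from h import *
import json
p=robot.camera_params("wrist");im=robot.capture("wrist");cv2.imwrite("pics/w2.png",im[:,:,::-1])
json.dump({k:np.array(v).tolist() for k,v in p.items()},open("w2.json","w"))
print(robot.observe()["position"])
```

```text
[ 0.48456253 -0.03419235  0.23135824]
```

View pics/w2.png

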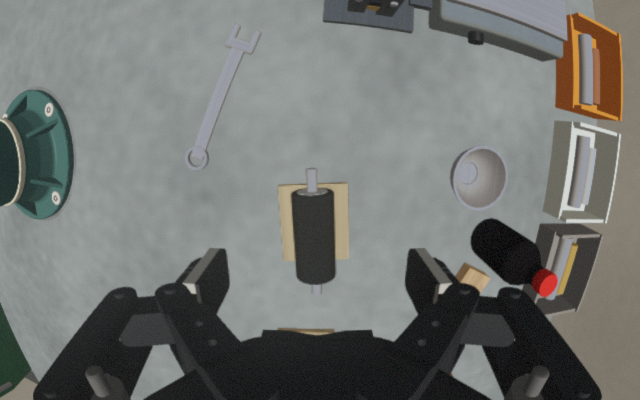

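The roller's axle tips are near (311,169) and (316,294), with the drum centred near (314,236).

Run:
```python
from h import *
import json
p=json.load(open("w2.json"))
f=lambda u,v,z:pix2w("wrist",u,v,z,p)
a=f(311,169,.044);b=f(316,294,.044)
print(a,b,(a+b)/2,np.linalg.norm(a-b),np.arctan2(-(a-b)[0],(a-b)[1]))
# drum left/right edge rows at z~.04 silhouettes
for v in(200,235,270):
  pass
P=[f(*q,.064) for q in((313,192),(314.5,280))];print(P,np.arctan2(-(P[0]-P[1])[0],(P[0]-P[1])[1]))
```

```text
[ 0.47663119 -0.02045885  0.044     ] [ 0.48696842 -0.17525587  0.044     ] [ 0.48179981 -0.09785736  0.044     ] 0.1551417927984211 0.0666802492856524
[array([ 0.47963431, -0.04125225,  0.064     ]), array([ 0.48428702, -0.14385806,  0.064     ])] 0.045314486917244365
```

move_arm(commands="-1 -0.1 0 0 0 -0.16 0;-1 -0.08 0 0 0 0 0;-0.12 0 1 0 0 0 0;0 0 1 0 0 0 0;0 0 1 0 0 0 0;0 0 0.8 0 0 0 0;0 0 0.7 0 0 0 0;0 0 0 0 0 0 0;0 0 0 0 0 0 0")

```text
t: 5.0
position: [0.4818, -0.0991, 0.0963]
tcp_rot: [-3.141, -0.0, 1.625]
contact_force: [-0.0, -0.3, 1.3]
grip_width: 0.0855
grip_force: 0.0
```

Run:
```python
from h import *
p=robot.camera_params("wrist");im=robot.capture("wrist")[:,:,::-1]
cv2.imwrite("pics/w3.png",im)
```

```text
(no output)
```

View pics/w3.png

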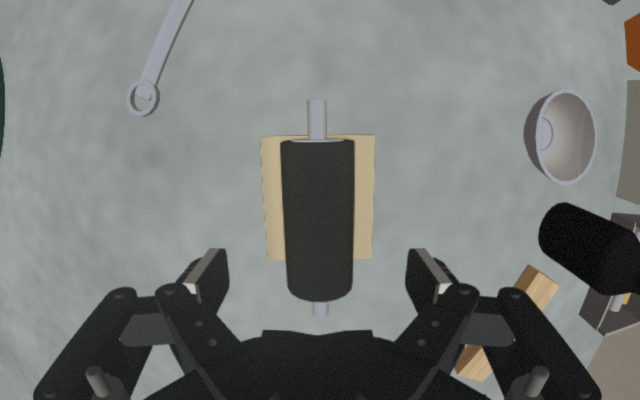

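The roller is centred between the pads and its axle (317,99)–(320,318) lines up with the tool. I'll descend and grasp.

move_arm(commands="0 0 0.8 0 0 0 0;0 0 0.8 0 0 0 0;0 0 0.6 0 0 0 0;0 0 0.3 0 0 0 0;0 0 0 0 0 0 0;0 0 0 0 0 0 0;0 0 0 0 0 0 0.3;0 0 0 0 0 0 0.5;0 0 0 0 0 0 1;0 0 0 0 0 0 1;0 0 0 0 0 0 1;0 0 0 0 0 0 1", newtons=60)

```text
t: 6.25
position: [0.483, -0.1001, 0.0226]
tcp_rot: [3.138, 0.001, 1.625]
contact_force: [-0.3, 0.5, 8.9]
grip_width: 0.0466
grip_force: 60.1
```

move_arm(commands="0 0 0 0 0 0 1;0 0 0 0 0 0 1;0 0 0 0 0 0 1;0 0 0 0 0 0 1")

```text
t: 6.65
position: [0.4831, -0.1001, 0.0226]
tcp_rot: [3.138, 0.001, 1.625]
contact_force: [0.6, 0.6, 8.9]
grip_width: 0.0461
grip_force: 60.1
```

move_arm(commands="0 0 -0.3 0 0 0 1;0 0 -0.7 0 0 0 1;0 0 -1 0 0 0 1;0 0 -1 0 0 0 1;0 0 -1 0 0 0 1;0 0 -1 0 0 0 1;0 0 0 0 0 0 1;0 0 0 0 0 0 1;0 0 0 0 0 0 1")

```text
t: 7.55
position: [0.4796, -0.0995, 0.1702]
tcp_rot: [-3.139, -0.001, 1.623]
contact_force: [0.0, -0.2, -2.1]
grip_width: 0.0463
grip_force: 62.4
```

Run:
```python
from h import *
im=robot.capture("wrist")[:,:,::-1]
cv2.imwrite("pics/w4.png",im);print(robot.observe()["contact_force"],robot.observe()["moment"])
```

```text
[ 0.42089324  0.45848792 -3.30319108] [-0.05729605 -0.0149943   0.01318275]
```

View pics/w4.png

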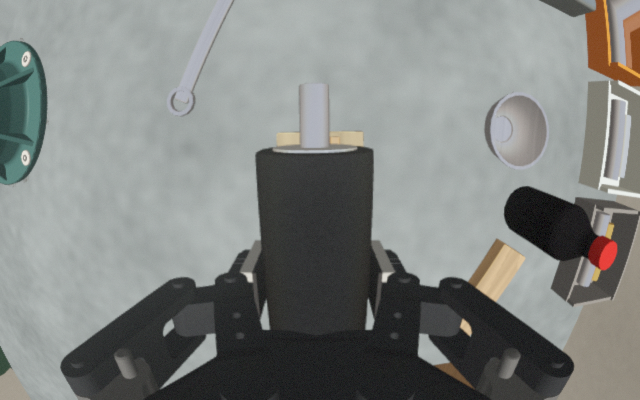

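The roller is held level between the pads, with its near axle tip at (314,84) and drum end edge at (315,149). I'll work out its offset in the tool.

Run:
```python
from h import *
from scipy.spatial.transform import Rotation as R
s=robot.observe();t=s["position"];Rt=R.from_euler("xyz",s["tcp_rot"]).as_matrix()
za=t[2]+.0174
L=lambda w:Rt.T@(w-t)
tip=L(pix2w("wrist",314,83.5,za+.005));root=L(pix2w("wrist",315,149,za+.006));dr=L(pix2w("wrist",315,147,za+.024))
print("tip",tip,"->c",tip[0]-.078,"root",root,root[0]-.052,"drumtop",dr,dr[0]-.052)
print("camera axis tool",Rt.T@np.array(robot.camera_params("wrist")["pose"])[:3,:3])
```

```text
tip [ 0.08026481 -0.00209444 -0.02234261] ->c 0.0022648138832220416 root [ 0.05458243 -0.00172676 -0.02336001] 0.002582432223126256 drumtop [ 0.05687435 -0.00163463 -0.04135898] 0.004874349335367095
camera axis tool [[-4.20172552e-04 -9.65190070e-01 -2.61549138e-01]
 [ 9.99999535e-01 -6.32597737e-04  7.27988245e-04]
 [-8.68102418e-04 -2.61548710e-01  9.65189887e-01]]
```

move_arm(commands="0 0 0 0 0 0.69 1;0.6 0.1 0 0 0 0 1;1 0.1 0 0 0 0 1;1 0.1 0 0 0 0 1;1 0.2 0 0 0 0 1;1 0.2 0 0 0 0 1;1 0.2 0 0 0 0 1;1 0.2 0 0 0 0 1;1 0.2 0 0 0 0 1;1 0.2 0 0 0 0 1;1 0.17 0 0 0 0 1;1 0 0 0 0 0 1")

```text
t: 8.8
position: [0.545, 0.2163, 0.1695]
tcp_rot: [-3.14, 0.002, 1.526]
contact_force: [1.1, 0.0, -2.4]
grip_width: 0.0466
grip_force: 62.3
```

move_arm(commands="0.6 0 0 0 0 0 1;0 0 0.8 0 0 0 1;0 0 0.7 0 0 0 1;0 0 0 0 0 0 1;0 0 0 0 0 0 1;0 0 0 0 0 0 1")

```text
t: 9.4
position: [0.5466, 0.233, 0.127]
tcp_rot: [3.141, -0.0, 1.526]
contact_force: [0.6, -0.0, -3.1]
grip_width: 0.0464
grip_force: 62.2
```

Run:
```python
from h import *
import json
p=robot.camera_params("wrist");im=robot.capture("wrist")[:,:,::-1]
json.dump({k:np.array(v).tolist() for k,v in p.items()},open("w5.json","w"))
a=cv2.resize(im[60:210,220:420],None,fx=3.5,fy=3.5,interpolation=cv2.INTER_CUBIC)
cv2.imwrite("pics/w5.png",a);print(robot.observe()["contact_force"],robot.observe()["position"])
```

```text
[ 0.15490666  0.11661112 -1.62488502] [0.54672305 0.23318769 0.12724271]
```

View pics/w5.png

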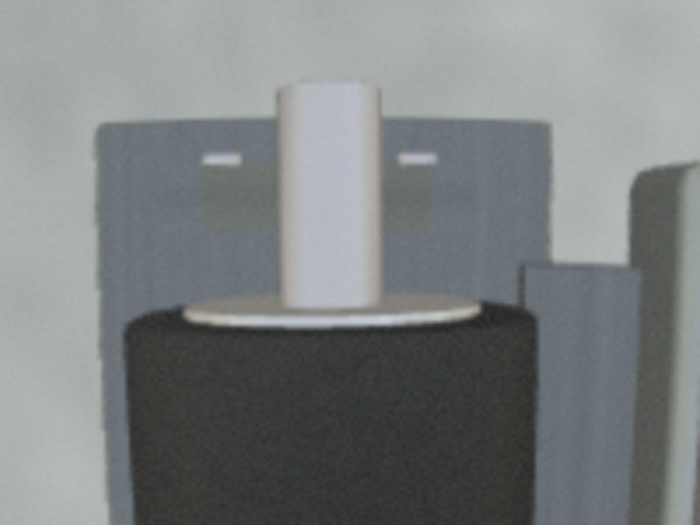

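The cheek's top strips at crop columns 203–241 and 399–437 put the slot's middle at 320. The axle above it is centred at about 331, from tip row 85 to root row 305.

Run:
```python
from h import *
import json
from scipy.spatial.transform import Rotation as R
p=json.load(open("w5.json"));s=robot.observe();t=s["position"];Rt=R.from_euler("xyz",s["tcp_rot"]).as_matrix()
f=lambda u,v,z:np.round(Rt.T@(pix2w("wrist",220+u/3.5,60+v/3.5,z,p)-t),4)
za=t[2]+.0174
print("tip",f(330,85,za+.004),"root",f(333,305,za+.006))
for v in(153,164,200,235):print(v,f(320,v,.086),f(203,v,.086)[1],f(437,v,.086)[1])
print("plate",f(98,124,.01),f(552,124,.01))
```

```text
tip [ 0.0797 -0.002  -0.0214] root [ 0.055  -0.0017 -0.0234]
153 [ 0.0755 -0.0041  0.0413] -0.0239 0.0155
164 [ 0.0736 -0.0042  0.0413] -0.0239 0.0155
200 [ 0.0675 -0.0042  0.0413] -0.024 0.0156
235 [ 0.0615 -0.0042  0.0413] -0.024 0.0156
plate [ 0.0883 -0.0588  0.1172] [0.0879 0.0501 0.1174]
```

Run:
```python
from h import *
import json
from scipy.spatial.transform import Rotation as R
p=json.load(open("w5.json"));s=robot.observe();t=s["position"];Rt=R.from_euler("xyz",s["tcp_rot"]).as_matrix()
f=lambda u,v,z:np.round(Rt.T@(pix2w("wrist",220+u/3.5,60+v/3.5,z,p)-t),4)
for q in((98,126),(104,300),(109,500),(551,126),(550,250)):print(f(*q,.01))
p=json.load(open("w1.json"))
P=[pix2w("wrist",300+u/3.6,90+v/3.6,.01,p) for u,v in((50,14),(375,48),(15,512),(318,530))]
print([np.round(Rt.T@(q-t),4) for q in P])
```

```text
[ 0.0878 -0.0588  0.1172]
[ 0.0451 -0.0582  0.1172]
[-0.0053 -0.0591  0.1171]
[0.0874 0.0499 0.1174]
[0.0571 0.05   0.1174]
[array([ 0.0884, -0.0584,  0.1172]), array([0.0886, 0.0493, 0.1174]), array([-0.081 , -0.058 ,  0.1171]), array([-0.0804,  0.0502,  0.1173])]
```

move_arm(commands="0.05 -0.083 0 0 0 0 1;0 0 0.6 0 0 0 1;0 0 0.6 0 0 0 1;0 0 0.4 0 0 0 1;0 0 0.3 0 0 0 1;0 0 0 0 0 0 1;0 0 0 0 0 0 1")

```text
t: 10.15
position: [0.5438, 0.2351, 0.0696]
tcp_rot: [3.141, -0.0, 1.527]
contact_force: [0.8, -0.2, -2.1]
grip_width: 0.0463
grip_force: 62.2
```

move_arm(commands="0 0 0.1 0 0 0 1;0 0 0.1 0 0 0 1;0 0 0.1 0 0 0 1;0 0 0.1 0 0 0 1;0 0 0 0 0 0 1;0 0 0 0 0 0 1")

```text
t: 10.75
position: [0.543, 0.2351, 0.0571]
tcp_rot: [-3.141, 0.0, 1.527]
contact_force: [-0.7, 0.1, -3.1]
grip_width: 0.0466
grip_force: 62.2
```

move_arm(commands="0 0 0.04 0 0 0 1;0 0 0.04 0 0 0 1;0 0 0.04 0 0 0 1;0 0 0 0 0 0 1;0 0 0 0 0 0 1")

```text
t: 11.25
position: [0.5429, 0.235, 0.0535]
tcp_rot: [-3.141, 0.0, 1.527]
contact_force: [-2.7, -0.5, -3.1]
grip_width: 0.0461
grip_force: 62.2
```

move_arm(commands="0 0 0.03 0 0 0 1;0 0 0.03 0 0 0 1;0 0 0.03 0 0 0 1;0 0 0 0 0 0 1;0 0 0 0 0 0 1")

```text
t: 11.75
position: [0.543, 0.2351, 0.0509]
tcp_rot: [-3.141, 0.0, 1.527]
contact_force: [-4.0, 0.3, -1.9]
grip_width: 0.0466
grip_force: 62.2
```

move_arm(commands="0 -0.02 0 0 0 0 1;0 0 0.03 0 0 0 1;0 0 0 0 0 0 1;0 0 0 0 0 0 1")

```text
t: 12.15
position: [0.543, 0.2351, 0.0501]
tcp_rot: [3.141, -0.0, 1.527]
contact_force: [-3.6, -0.7, -1.2]
grip_width: 0.0466
grip_force: 62.2
```

move_arm(commands="0 0 0.02 0 0 0 1;0 0 0.02 0 0 0 1;0 0 0 0 0 0 1;0 0 0 0 0 0 1")

```text
t: 12.55
position: [0.5429, 0.2351, 0.0491]
tcp_rot: [3.141, -0.0, 1.527]
contact_force: [-4.1, -0.7, 2.4]
grip_width: 0.0462
grip_force: 62.5
```

move_arm(commands="0 0 0.02 0 0 0 1;0 0 0.02 0 0 0 1;0 0 0 0 0 0 1;0 0 0 0 0 0 1")

```text
t: 12.95
position: [0.5428, 0.2352, 0.0486]
tcp_rot: [-3.141, -0.001, 1.527]
contact_force: [-4.3, -0.5, 8.8]
grip_width: 0.0464
grip_force: 63.4
```

move_arm(commands="0 0 0.02 0 0 0 1;0 0 0.02 0 0 0 1;0 0 0 0 0 0 1;0 0 0 0 0 0 1")

```text
t: 13.35
position: [0.5428, 0.2353, 0.048]
tcp_rot: [-3.141, -0.001, 1.527]
contact_force: [-6.3, -0.8, 13.4]
grip_width: 0.0464
grip_force: 63.9
```

move_arm(commands="0 0 0.02 0 0 0 1;0 0 0.02 0 0 0 1;0 0 0 0 0 0 1;0 0 0 0 0 0 1")

```text
t: 13.75
position: [0.5425, 0.2353, 0.0462]
tcp_rot: [-3.141, -0.001, 1.525]
contact_force: [-5.9, -0.6, 8.7]
grip_width: 0.0463
grip_force: 63.1
```

move_arm(commands="0 0 0.02 0 0 0 1;0 0 0.02 0 0 0 1;0 0 0 0 0 0 1;0 0 0 0 0 0 1")

```text
t: 14.15
position: [0.5423, 0.2353, 0.0448]
tcp_rot: [-3.14, -0.001, 1.524]
contact_force: [-4.9, -0.3, 7.3]
grip_width: 0.0462
grip_force: 62.9
```

move_arm(commands="0 0 0.02 0 0 0 1;0 0 0.02 0 0 0 1;0 0 0 0 0 0 1;0 0 0 0 0 0 1")

```text
t: 14.55
position: [0.5423, 0.2354, 0.0434]
tcp_rot: [-3.14, -0.001, 1.524]
contact_force: [-4.4, 0.5, 5.1]
grip_width: 0.0465
grip_force: 62.9
```

move_arm(commands="0 0 0.02 0 0 0 1;0 0 0.02 0 0 0 1;0 0 0 0 0 0 1;0 0 0 0 0 0 1")

```text
t: 14.95
position: [0.5424, 0.2355, 0.042]
tcp_rot: [-3.141, -0.001, 1.525]
contact_force: [-5.0, -0.0, 5.1]
grip_width: 0.0465
grip_force: 62.7
```

move_arm(commands="0 0 0.02 0 0 0 1;0 0 0.02 0 0 0 1;0 0 0 0 0 0 1")

```text
t: 15.25
position: [0.5424, 0.2355, 0.0405]
tcp_rot: [-3.141, -0.001, 1.525]
contact_force: [-4.6, 1.2, 2.6]
grip_width: 0.0466
grip_force: 62.5
```

move_arm(commands="0 0 0.02 0 0 0 1;0 0 0.02 0 0 0 1;0 0 0 0 0 0 1")

```text
t: 15.55
position: [0.5425, 0.2355, 0.039]
tcp_rot: [-3.141, -0.0, 1.526]
contact_force: [-4.4, 0.6, 1.2]
grip_width: 0.0464
grip_force: 62.4
```

move_arm(commands="0 0 0.02 0 0 0 1;0 0 0.01 0 0 0 1;0 0 0 0 0 0 1")

```text
t: 15.85
position: [0.5425, 0.2355, 0.0383]
tcp_rot: [-3.141, -0.0, 1.527]
contact_force: [-4.6, 1.0, 2.1]
grip_width: 0.0464
grip_force: 62.4
```

move_arm(commands="0 0 0.02 0 0 0 1;0 0 0.01 0 0 0 1;0 0 0 0 0 0 1")

```text
t: 16.15
position: [0.5425, 0.2355, 0.0374]
tcp_rot: [-3.141, -0.0, 1.527]
contact_force: [-3.8, 1.5, 1.6]
grip_width: 0.0464
grip_force: 62.3
```

move_arm(commands="0 0 0.02 0 0 0 1;0 0 0.02 0 0 0 1;0 0 0 0 0 0 1")

```text
t: 16.45
position: [0.5425, 0.2356, 0.0363]
tcp_rot: [-3.141, -0.0, 1.527]
contact_force: [-5.0, 1.0, 3.4]
grip_width: 0.0464
grip_force: 62.4
```

move_arm(commands="0 0 0.02 0 0 0 1;0 0 0.02 0 0 0 1;0 0 0 0 0 0 1")

```text
t: 16.75
position: [0.5426, 0.2356, 0.0359]
tcp_rot: [-3.141, -0.001, 1.527]
contact_force: [-6.3, 0.8, 9.2]
grip_width: 0.0463
grip_force: 63.1
```

move_arm(commands="0 0 0.02 0 0 0 1;0 0 0 0 0 0 1;0 0 0 0 0 0 1")

```text
t: 17.05
position: [0.5426, 0.2356, 0.0357]
tcp_rot: [-3.141, -0.001, 1.527]
contact_force: [-7.6, 1.0, 12.5]
grip_width: 0.0463
grip_force: 63.4
```

Run:
```python
from h import *
s=robot.observe();print(s["contact_force"],s["moment"],s["position"],s["tcp_rot"])
```

```text
[-7.64641136  1.03559789 12.51163157] [ 0.23154231  1.56552695 -0.53894368] [0.54255318 0.23561146 0.03566629] [-3.14065537e+00 -1.12455961e-03  1.52700332e+00]
```

move_arm(commands="0 0 -0.02 0 0 0 1;0 0 0 0 0 0 1;0 0 0 0 0 0 0.3;0 0 0 0 0 0 0;0 0 0 0 0 0 0;0 0 0 0 0 0 0;0 0 0 0 0 0 0;0 0 0 0 0 0 0")

```text
t: 17.85
position: [0.5432, 0.235, 0.035]
tcp_rot: [3.141, 0.0, 1.527]
contact_force: [-0.3, 0.5, 0.3]
grip_width: 0.0855
grip_force: 0.0
```

Run:
```python
from h import *
s=robot.observe();print(s["contact_force"],s["moment"],s["position"])
im=robot.capture("wrist")[:,:,::-1]
cv2.imwrite("pics/w6.png",cv2.resize(im[60:260,180:460],None,fx=2.8,fy=2.8,interpolation=cv2.INTER_CUBIC))
```

```text
[-0.29032318  0.45669088  0.25460411] [-0.02224946  0.01389378 -0.00846   ] [0.54318281 0.2349795  0.03504393]
```

View pics/w6.png

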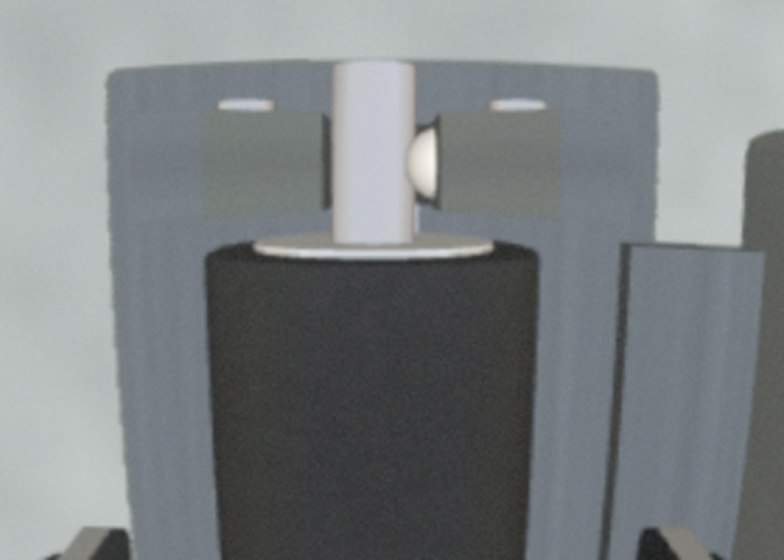

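The ball at (425,160) overlaps the top of the axle at the +y end, so that end is past its catch. I'll rise and check the other end numerically.

move_arm(commands="0 0 -0.3 0 0 0 0;0 0 -1 0 0 0 0;0 0 -1 0 0 0 0;0 0 -1 0 0 0 0;0 0 -1 0 0 0 0;0 0 -1 0 0 0 0;0 0 -1 0 0 0 0;0 0 0 0 0 0 0;0 0 0 0 0 0 0")

```text
t: 18.8
position: [0.543, 0.2353, 0.2252]
tcp_rot: [3.14, -0.001, 1.527]
contact_force: [-0.1, 0.5, -0.2]
grip_width: 0.0853
grip_force: 0.0
```

Run:
```python
from h import *
from scipy.spatial.transform import Rotation as R
p=robot.camera_params("wrist");im=robot.capture("wrist");cv2.imwrite("pics/w7.png",im[:,:,::-1])
s=robot.observe();print(s["position"])
T=np.array(p["pose"]);K=np.array(p["K"])
def proj(w):
    c=T[:3,:3].T@(np.array(w)-T[:3,3]);r=np.hypot(*c[:2]);th=np.arctan2(r,c[2])
    return K[0,2]+K[0,0]*th*c[0]/r,K[1,2]+K[0,0]*th*c[1]/r
yaw=-.045;ax=np.array([-np.sin(yaw),np.cos(yaw),0]);c=np.array([.5423,.2385,.054])
g=cv2.cvtColor(im,cv2.COLOR_RGB2GRAY)
for sg in(1,-1):
    u,v=proj(c+sg*.064*ax);print(sg,u,v)
    u,v=int(u),int(v);print(g[v-14:v+15:2,u-15:u+22])
```

```text
[0.54224061 0.23508713 0.2240866 ]
1 316.54681295955055 119.52594515367855
[[ 96  96 100  95  97  97  97  97  97  97 100 102  99 100  97 101 100  98
   98  98  96  96  96  99  98  96 100 100  97  96  95  99  98  96  97  95
   97]
 [ 96  93  97  95  96  97  99  96  97 119 137 143 148 149 150 149 152 147
  144 130 100  95  95  98  94  94  96  95  99  94  94  98  95  98  94  96
   95]
 [ 97  98  98  94  96 100  96  99 100 131 146 157 160 161 162 163 164 160
  156 142 103  96  94  95  95 100  98  96  96  97  96  97  97  97  96  92
   93]
 [ 98  98  97  98  97  97  99  96 103 127 149 159 159 162 159 160 163 160
  155 142 104  96  97  97  97  96  97  97  97  97  98 103 106 105 105 106
  106]
 [119  98  94  95  96  96  94  99 105 133 150 156 161 161 161 161 164 159
  157 142 103  92  95  97  95  95  94  99  96  94 114 140 155 157 160 158
  158]
 [ 95  94  93  96  94  91  94  94  93 132 151 159 162 160 162 162 165 162
  154 141  94  82  85  89  91  89  92  94  93  92  95  99 101 100 100  99
  101]
 [ 91  95  94  90  92  95  95  94  93 133 152 159 163 162 161 160 161 162
  154 145 141 163 146
[... 2966 characters left out ...]
 148 146 175 173 140  97  90  89  87  88  87  79  68  64  56  56  57  55
   59]
 [ 92  94  91  93  92  91  94  90  94 130 147 157 160 160 164 162 162 157
  149 138 142 136 115  94  92  90  92  89  93  92  91  91  86  84  85  84
   84]
 [ 94  91  92  92  91  92  90  88  95 131 147 156 159 161 162 162 163 157
  144 135 144 136 114  92  90  87  89  87  93  89  92  89  94  90  96  93
   94]
 [ 90  91  92  95  88  95  95  96 102 134 148 158 159 160 162 162 159 155
  146 135 143 139 117  94  92  88  90  87  89  89  89  88  86  89  89  88
   90]
 [ 92  93  96  94  97 101 108 119 126 146 152 156 158 160 163 163 161 155
  152 149 151 145 134 117 103  95  93  94  92  93  89  92  92  91  93  92
   94]]
```

Both ends look alike: same axle width, with the ball overlapping the axle edge on the +x side. I'm handing in.

```bash
python3 -c "
from bench import robot
print(robot.hand_in())"
```

```text
the job is handed in; nothing more can be done
None
```

I lowered the long roller into the fork, pressed it past both catches onto the pads, let go and handed the job in at about 19 s; the robot returned no verdict. The catch's resistance dropped away before the pads took up the load. From above, both ends looked the same, with the ball overlapping the edge of the axle.

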